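# Roll the thick handle blank to the saw line

### The job

Roll the thick wooden dowel across the carving board, pushing its side, until it lies along the dark line at the middle of the board, ready to be marked for sawing. It must roll on the board rather than be lifted or carried, and stop on the line without running on towards the thin dowel, which stays where it is.

Things in the scene. Friction and masses are not known exactly. Their poses are not given: they have to be found in the camera images.
- thick_dowel: Thicker of two smooth dark-brown dowels on the carving board, one either side of the line: 36 mm diameter, 150 mm long, 0.1 kg. Origin at its centre (18 mm above the board top); x runs along it, y and z turn as it rolls. Starts 70 to 110 mm from the line, on the near or far side, within 6 degrees of parallel. Rolls with slight resistance: pushed at 30 mm/s it stops within a few mm of the push.
- thin_dowel: The thin dowel, not to be moved: 18 mm in diameter, 150 mm long, same wood. Origin at its centre, 9 mm above the board's top; x axis along the dowel. It lies 70 to 110 mm from the line, on the other side of it from the thick dowel.
- line (a point): Middle of the dark line (3 mm wide, 216 mm long) drawn across the top of the fixed pine carving board at mid length. Board: 222 mm along the line, 262 mm across it, 34 mm high, flat on the bench, so this point is 34 mm above the bench. x axis along the line, y level across it (roughly away from the robot, turned up to 26 degrees), z up.
Things that resemble listed ones, but are neither listed nor needed, are in the scene too. What is shaped like the thick_dowel but grey is not meant.

How it is judged:
By the outcome, as a careful person would: the job done as asked, in the order asked, and still so for the second after the job is handed in, with the robot touching nothing.
It also fails if it takes over 35 s, if anything falls off the work surface, if the arm or the gripper's body presses on something with over 40 N, if the wrist force passes 120 N, or if a joint passes its speed limit or range.

### The arm

A 6-joint arm with a two-finger parallel gripper is mounted at the origin on a cart in front of the work surface, level with it; the furniture and walls round the work are solid. World frame = base frame: x ahead of the robot, y to its left, z up, the work surface at z = 0. Lengths are in m, angles in rad, forces in N, time in s.
With the tool pointing down it reaches from about 0.3 to 0.875 m from the base axis. Payload 6.4 kg.
Tool frame: the origin (TCP) lies between the finger pads; the fingertips stand 19 mm ahead of it and the grasp point (between the pads) is the TCP (ctrl.tips_ahead is the z of the fingertips in the tool frame, in m); z points along the fingers, y is the line along which they close (so a half turn about z gives the same grasp; the last joint's range is limited). The gripper opens to 85 mm and grips with 20 to 120 N. Pads are 22 mm wide; open, the fingers measure 114 mm over their backs; the gripper's body (76 mm by 85 mm) begins 54 mm behind the grasp point. The pads swing forward as they close: fully open they stand 13 mm farther back than shut.
Start: joints at [1.026, 0.181, 1.607, -0, 1.354, -0.206], TCP at [0.191, 0.542, 0.25] pointing down, gripper open.
Joint ranges: [-2.99, 2.99], [-0.89, 2.07], [0.3, 2.58], [-1.14, 4.28], [0, 2.63], [-3.12, 3.12]. Speed limits (rad/s): [2.57, 2.57, 3.01, 3.14, 3.14, 3.14].

### API

Orientations are given as a unit quaternion [w, x, y, z].
In Python, from bench import readout, vision, ctrl gives the robot as it stands.
- The arm moves only by the tool play_rows, never from a script. Its arguments are lists of equal length, an entry for each row: "xyz": the shift along the tool's x, y, z in mm, a list of three; "rot": the turn, a rotation vector about the tool's x, y, z in rad, a list of three; "grip": the opening, from 0 (shut) to 1 (fully open). In form: {"xyz": [[x, y, z], ...], "rot": [[rx, ry, rz], ...], "grip": [grip, ...]}. A call has exactly 10 rows; each row is the pose to reach, as a shift and turn from the pose commanded when the call began, along the tool's axes at that moment; what a row does not reach only later rows make up. A row lasts 1/8 s, in which the tool goes at most 62.5 mm and 10.7 degrees, less where a joint would pass 70% of its speed; a pose out of reach is approached as far as the arm can. A call with a gripper value outside its range is refused whole. The fingers move at their own pace and stop on an object; the grip force is fixed at half the most. Time passes only in rows, so rows that repeat a pose let the fingers close, or fill a call up. It gives the time, the measured TCP pose, the force, the opening and the grip force at its end, in the units of the state.
- readout.get_obs(): the state, without advancing time (a new reading comes with each control period).
- vision.camera(name): name is "scene" or "top"; returns a dict with "color" (384x512x3 uint8, red, green, blue), "depth" (384x512 float32, m along the optical axis (not along the pixel's ray), 0 where there is no reading), "camera_matrix" (3x3 intrinsics, pixels), "extrinsics" (4x4, takes a point from camera to world coordinates). Camera axes: x right, y down, z forward; pixel columns grow to the right and rows downward; lengths in m; the calibration is good to about 2 mm. A picture is of the moment at which its call begins.
- ctrl.hand_in(): hands the job in; it is judged then, once.
The state is a dict: "time_s": time; "q": joint angles; "dq": joint speeds; "joint_efforts": joint torques, N m; "eef_pos": TCP position; "eef_rot": TCP orientation; "wrist_force": force on the tool from outside, world axes, zero at the start; "torque": the same for the moment, N m; "opening": opening from 0.0 (shut) to 1.0 (fully open); "grasp_force": force on a finger pad.
Only numpy, scipy, OpenCV 4.12 (cv2) and the standard library are available. Lean on these libraries where they do the work, as an engineer would, in place of code of your own. Each camera call takes 0.05 s, during which the arm holds its last target. There are 200 camera calls.

## Working session

There is one attempt and no reset: what is moved stays moved. The work goes in short steps, Python scripts to look and compute and a tool call to move; the robot and the scene stay as the last step left them, time stands still between calls to the robot, and variables do not carry over. Pictures are saved under pics/ and viewed, at most 10 in all, crops included, and the job is handed in when it is done.

Besides the shell and the picture viewer there is one more tool, called after "Emit:" as name(argument=value, ...), one argument or row to a line, values as JSON. play_rows: Moves the arm, as the interface text tells. Its arguments: {"type":"object","properties":{"xyz":{"type":"array","items":{"type":"array","items":{"type":"number"}}},"rot":{"type":"array","items":{"type":"array","items":{"type":"number"}}},"grip":{"type":"array","items":{"type":"number"}}},"required":["xyz","rot","grip"]}

```bash
mkdir -p pics; python3 - <<'E'
from bench import readout, vision, ctrl
import cv2, numpy as np
o=readout.get_obs(); print(o['time_s'],o['eef_pos'],o['eef_rot'],o['opening'])
for n in('top','scene'):
    c=vision.camera(n); np.savez(f'{n}.npz',**c); cv2.imwrite(f'pics/{n}0.png',c['color'][:,:,::-1])
    print(c['camera_matrix'],c['extrinsics'])
E
```

```text
0.0 [0.19078289 0.54184904 0.24935401] [-3.41544611e-04  1.68576210e-01  9.85688197e-01 -8.50745353e-04] 1.001878973194093
[[438.53194269   0.         257.06820023]
 [  0.         438.53194269 198.89709075]
 [  0.           0.           1.        ]] [[-0.02564882 -0.98471928  0.17225007  0.35856891]
 [-0.99966767  0.0257107  -0.00187208  0.05013138]
 [-0.0025852  -0.17224085 -0.98505147  1.36714357]
 [ 0.          0.          0.          1.        ]]
[[385.74333517   0.         260.97090171]
 [  0.         385.74333517 184.00701716]
 [  0.           0.           1.        ]] [[ 0.87528859 -0.25563611  0.41051195  0.14679257]
 [-0.48316687 -0.49822899  0.71994281 -0.68155223]
 [ 0.02048558 -0.8285035  -0.55960905  0.65775404]
 [ 0.          0.          0.          1.        ]]
```

View pics/top0.png

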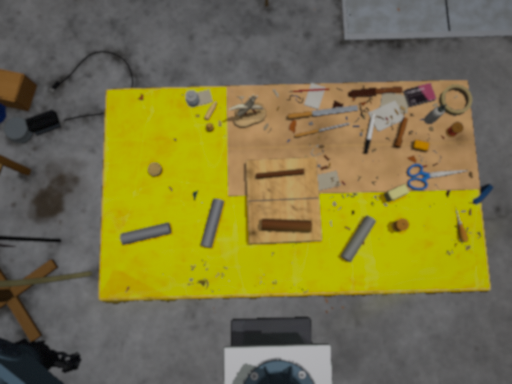

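View pics/scene0.png

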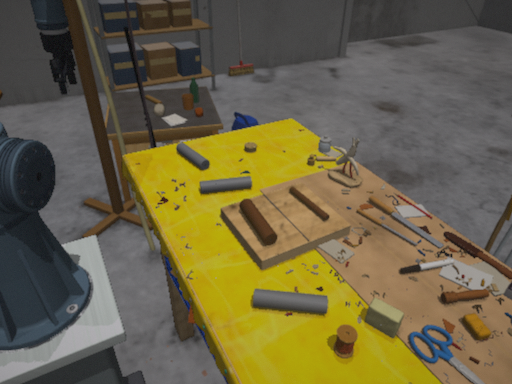

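The top view shows the board at about (246–321, 157–243), with the thick dowel on the near side at about (286,226), the thin one at about (280,174) and grey decoys off the board. Next I'll rectify onto the board plane and fit the dowels from depth.

```bash
cat > m.py <<'E'
import cv2, numpy as np
R=(0.33,0.72,-0.17,0.17) # x0,x1,y0,y1
def ortho(c,z,s=1500):
    # image: right = -y, up = +x
    u=np.arange(int((R[3]-R[2])*s)); v=np.arange(int((R[1]-R[0])*s))
    U,V=np.meshgrid(u,v); P=np.stack([R[1]-V/s,R[3]-U/s,np.full(U.shape,z)],-1)
    E=c['extrinsics']; p=(P-E[:3,3])@E[:3,:3]; q=p@c['camera_matrix'].T
    return cv2.remap(c['color'],(q[...,0]/q[...,2]).astype('f4'),(q[...,1]/q[...,2]).astype('f4'),cv2.INTER_CUBIC)
def cloud(c):
    K=c['camera_matrix'];d=c['depth'];v,u=np.indices(d.shape)
    p=np.stack([(u-K[0,2])/K[0,0]*d,(v-K[1,2])/K[1,1]*d,d],-1)
    E=c['extrinsics'];return p@E[:3,:3].T+E[:3,3]
def fit(c,lo,name=''):
    P=cloud(c);h=c['color'].astype(int)
    on=(P[...,0]>R[0])&(P[...,0]<R[1])&(P[...,1]>R[2])&(P[...,1]<R[3])&(c['depth']>0)
    out=[]
    m=(on&(P[...,2]>lo)&(P[...,2]<.1)).astype('u1')
    n,l,st,_=cv2.connectedComponentsWithStats(m)
    for i in range(1,n):
        if st[i,4]<25: continue
        q=P[l==i]; (cx,cy),(w,hh),a=cv2.minAreaRect(q[:,:2].astype('f4'))
        b=cv2.boxPoints(((cx,cy),(w,hh),a)); e=b[1]-b[0] if np.linalg.norm(b[1]-b[0])>np.linalg.norm(b[2]-b[1]) else b[2]-b[1]
        print(name,'c',round(cx,4),round(cy,4),'size',round(w,3),round(hh,3),'dir of length deg',round(np.degrees(np.arctan2(e[1],e[0]))%180,1),'z',q[:,2].max().round(4),st[i,4],'rgb',h[l==i].mean(0).round())
E
python3 - <<'E'
from m import *
for n in('top','scene'):
    c=dict(np.load(n+'.npz')); fit(c,.041,n)
    P=cloud(c);m=(P[...,2]>.026)&(P[...,2]<.041)&(abs(P[...,1])<.17)&(P[...,0]>.33)&(P[...,0]<.72)
    print(np.median(P[...,2][m]),cv2.minAreaRect(P[m][:,:2].astype('f4')))
a=[ortho(dict(np.load(n+'.npz')),.034,1100) for n in('top','scene')]
cv2.imwrite('pics/o.png',np.hstack(a)[:,:,::-1])
E
```

```text
top c 0.6699 -0.025 size 0.019 0.149 dir of length deg 94.7 z 0.0638 276 rgb [93. 63. 36.]
top c 0.508 -0.0384 size 0.148 0.036 dir of length deg 86.6 z 0.0786 589 rgb [88. 58. 31.]
0.033913683500128355 ((0.5529764890670776, 0.012092188000679016), (0.33465102314949036, 0.3150871694087982), 0.9810946583747864)
scene c 0.6652 -0.0256 size 0.019 0.151 dir of length deg 94.8 z 0.0524 270 rgb [76. 54. 33.]
scene c 0.5021 -0.0382 size 0.153 0.035 dir of length deg 87.3 z 0.0709 726 rgb [74. 52. 31.]
0.032105970806362794 ((0.5487967133522034, 0.010897010564804077), (0.3336569666862488, 0.3180583119392395), 1.7922359704971313)
```

View pics/o.png

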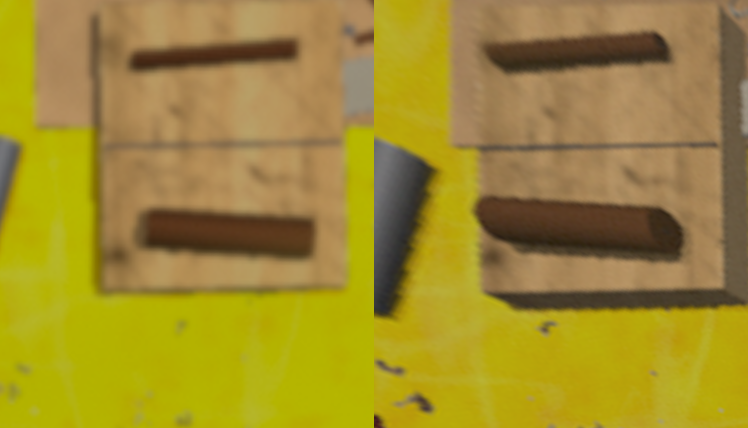

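The rectified view shows the line at row ~144 and cols 100–343. The thick dowel is at about (230,232), below it and nearer the robot. Now I'll do subpixel fits: the line on plane z=0.034, and the dowel silhouettes on their axis planes.

```bash
cat >> m.py <<'E'
S=2000
def world(u,v): return np.array([R[1]-v/S,R[3]-u/S])
def line(c,skip=None):
    g=cv2.cvtColor(ortho(c,.034,S),cv2.COLOR_RGB2GRAY).astype(float); pts=[]
    for y in np.arange(-.125,.066,.002):
        u=int((R[3]-y)*S); a=int((R[1]-.62)*S); b=int((R[1]-.565)*S)
        col=g[a:b,u-1:u+2].mean(1); w=cv2.medianBlur(col.astype('u1'),5); k=np.arange(len(col))
        w=np.clip(np.percentile(col,50)-15-col,0,None)
        if w.sum()>0:
            j=np.argmax(w); s=slice(max(j-8,0),j+9); pts.append(world(u,a+(k[s]*w[s]).sum()/w[s].sum()))
    pts=np.array(pts); k=np.ones(len(pts),bool)
    for _ in range(6):
        p=np.polyfit(pts[k,1],pts[k,0],1); r=pts[:,0]-np.polyval(p,pts[:,1]); k=abs(r)<max(.0015,2*r[k].std())
    return p,k.sum(),r[k].std()
def dowel(c,z,x0,x1):
    o=ortho(c,z,S).astype(int); m=((o[...,0]<115)&(o[...,0]>o[...,2]+18)&(o[...,1]<90)).astype('u1')
    a,b=int((R[1]-x1)*S),int((R[1]-x0)*S); m[:a]=0;m[b:]=0
    m=cv2.morphologyEx(m,cv2.MORPH_OPEN,np.ones((9,9)))
    n,l,st,_=cv2.connectedComponentsWithStats(m); i=1+st[1:,4].argmax(); m=l==i
    u=np.where(m.any(0))[0]; U=np.linspace(u[0],u[-1],60)[9:-9].astype(int)
    e=np.array([[world(t,np.where(m[:,t])[0].mean())[0],world(t,0)[1],m[:,t].sum()/S] for t in U])
    p=np.polyfit(e[:,1],e[:,0],1)
    return p,[world(u[0],0)[1],world(u[-1],0)[1]],np.median(e[:,2])
def report(c,n,tx=(.45,.575),th=(.62,.70)):
    f=lambda p:(round(np.polyval(p,-.035)*1000,1),'slope mrad',round(p[0]*1000,1))
    L=line(c);print(n,'line x@y=-.035',f(L[0]),L[1],round(L[2]*1e3,2))
    for nm,z,x in(('thick',.052,tx),('thin',.043,th)):
        d=dowel(c,z,*x);print('  ',nm,f(d[0]),'ends y',np.round(d[1],4),'w',round(d[2],4))
E
python3 - <<'E'
from m import *
for n in('top','scene'): report(dict(np.load(n+'.npz')),n)
E
```

```text
top line x@y=-.035 (np.float64(589.2), 'slope mrad', np.float64(-14.9)) 94 0.33
   thick (np.float64(505.7), 'slope mrad', np.float64(60.5)) ends y [ 0.0455 -0.1125] w 0.036
   thin (np.float64(668.7), 'slope mrad', np.float64(-79.6)) ends y [ 0.0525 -0.098 ] w 0.0165
scene line x@y=-.035 (np.float64(587.3), 'slope mrad', np.float64(-17.3)) 96 0.19
   thick (np.float64(501.9), 'slope mrad', np.float64(71.3)) ends y [ 0.0555 -0.128 ] w 0.047
   thin (np.float64(665.2), 'slope mrad', np.float64(-77.2)) ends y [ 0.0595 -0.108 ] w 0.0265
```

```bash
cat >> m.py <<'E'
from scipy.spatial.transform import Rotation as Ro
def goal(o,x,y,z,slope):
    """shift (mm) and rotvec in tool axes to reach TCP xyz, tool down, tool y along (slope,1)"""
    Rc=Ro.from_quat(np.roll(o['eef_rot'],-1)); ty=np.array([slope,1,0])/np.hypot(slope,1); tz=np.array([0,0,-1.])
    Rg=Ro.from_matrix(np.c_[np.cross(ty,tz),ty,tz])
    print('shift',(Rc.inv().apply(np.array([x,y,z])-o['eef_pos'])*1000).round(1),'rot',(Rc.inv()*Rg).as_rotvec().round(4))
E
python3 - <<'E'
from m import *
from bench import readout,ctrl
o=readout.get_obs();print('tips',ctrl.tips_ahead)
goal(o,.455,-.036,.25,.065)
c=dict(np.load('scene.npz'));P=cloud(c)
m=(np.linalg.norm(P[...,:2]-o['eef_pos'][:2],axis=-1)<.09)&(P[...,2]>.15)&(c['depth']>0)
q=P[m];R_=Ro.from_quat(np.roll(o['eef_rot'],-1));t=R_.inv().apply(q-o['eef_pos'])
for lo in range(-60,30,5):
    s=t[(t[:,2]*1e3>=lo)&(t[:,2]*1e3<lo+5)]
    if len(s):print(lo,len(s),(s.min(0)*1e3).round(),(s.max(0)*1e3).round())
E
```

```text
tips 0.019
shift [-441.2 -457.3    0. ] rot [-0.0015 -0.0005 -0.2739]
-60 38 [-17. -75. -60.] [ 13.  64. -55.]
-55 39 [-15. -74. -55.] [ 14.  74. -50.]
-50 52 [-13. -81. -50.] [ 13.  69. -45.]
-45 33 [-11. -76. -45.] [ 14.  73. -40.]
-40 15 [-12. -70. -40.] [  5.  50. -36.]
-35 24 [-10. -62. -35.] [  7.  54. -30.]
-30 26 [ -9. -61. -30.] [ 11.  47. -25.]
-25 32 [-10. -61. -25.] [ 13.  48. -20.]
-20 28 [-10. -59. -20.] [ 12.  46. -15.]
-15 30 [ -9. -61. -15.] [ 13.  46. -10.]
-10 29 [-10. -59. -10.] [14. 45. -5.]
-5 27 [-10. -58.  -5.] [13. 45. -0.]
0 24 [ -8. -54.   0.] [11. 48.  5.]
5 6 [-7. 43.  5.] [11. 51.  6.]
```

Emit:
play_rows(
  xyz=[
    [-25, -26, 0],
    [-62, -64, 0],
    [-105, -109, 0],
    [-148, -153, 0],
    [-191, -198, 0],
    [-234, -243, 0],
    [-277, -287, 0],
    [-320, -332, 0],
    [-363, -376, 0],
    [-405, -420, 0],
  ],
  rot=[
    [0, 0, -0.02],
    [0, 0, -0.05],
    [0, 0, -0.08],
    [0, 0, -0.11],
    [0, 0, -0.14],
    [0, 0, -0.17],
    [0, 0, -0.2],
    [0, 0, -0.23],
    [0, 0, -0.26],
    [0, 0, -0.274],
  ],
  grip=[1, 1, 1, 1, 1, 1, 1, 1, 1, 1],
)

```text
time_s: 1.35
eef_pos: [0.4339, 0.0096, 0.2503]
eef_rot: [0.0, 0.032, 0.999, 0.0]
wrist_force: [0.0, 0.6, 0.9]
opening: 1.0
grasp_force: 0.0
```

```bash
python3 - <<'E'
from m import *
from bench import readout
o=readout.get_obs();print(o['time_s'],o['eef_pos'],o['wrist_force']);goal(o,.455,-.036,.047,.065)
E
```

```text
1.35 [0.43385091 0.00957658 0.25027764] [0.04559507 0.60376781 0.89645673]
shift [-24.  -44.1 203.3] rot [0.0001 0.0004 0.0002]
```

Emit:
play_rows(
  xyz=[
    [-12, -22, 20],
    [-24, -44, 55],
    [-24, -44, 95],
    [-24, -44, 130],
    [-24, -44, 160],
    [-24, -44, 180],
    [-24, -44, 190],
    [-24, -44, 197],
    [-24, -44, 200],
    [-24, -44, 200],
  ],
  rot=[
    [0, 0, 0],
    [0, 0, 0],
    [0, 0, 0],
    [0, 0, 0],
    [0, 0, 0],
    [0, 0, 0],
    [0, 0, 0],
    [0, 0, 0],
    [0, 0, 0],
    [0, 0, 0],
  ],
  grip=[1, 1, 1, 1, 1, 1, 1, 1, 1, 1],
)

```text
time_s: 2.6
eef_pos: [0.4549, -0.0339, 0.0507]
eef_rot: [0.0, 0.032, 0.999, -0.0]
wrist_force: [-0.4, 0.2, 0.6]
opening: 0.998
grasp_force: 0.0
```

```bash
python3 - <<'E'
from m import *
from bench import readout,vision
o=readout.get_obs();print(o['time_s'],o['eef_pos'],o['wrist_force'])
goal(o,.474,-.036,.05,.065)
goal(o,.474+.050,-.036,.05,-.0155)
c=vision.camera('scene');cv2.imwrite('pics/s1.png',cv2.resize(c['color'][120:300,160:400],None,fx=3,fy=3)[:,:,::-1])
E
```

```text
2.6 [ 0.45491827 -0.03394087  0.05066342] [-0.38456496  0.22991713  0.56008623]
shift [-19.2  -0.8   0.7] rot [-0.0002  0.0007  0.0002]
shift [-69.1   2.4   0.7] rot [-0.0002  0.0007 -0.0802]
```

View pics/s1.png

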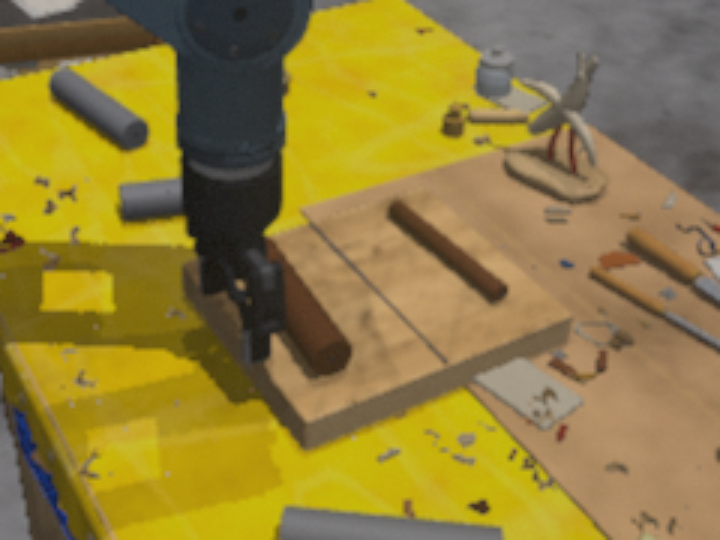

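The fingers stand just behind the dowel (tip near (260,350) in the crop) and clear of the board. I'll push slowly and turn gradually towards the line's direction.

Emit:
play_rows(
  xyz=[
    [-5, 0, 0],
    [-10, 0, 0],
    [-14, 0, 0],
    [-17, 0, 0],
    [-20, 0, 0],
    [-23.5, 0, 0],
    [-27, 0, 0],
    [-30.5, 0, 0],
    [-34, 0, 0],
    [-37.5, 0, 0],
  ],
  rot=[
    [0, 0, 0],
    [0, 0, 0],
    [0, 0, 0],
    [0, 0, 0],
    [0, 0, 0],
    [0, 0, -0.005],
    [0, 0, -0.01],
    [0, 0, -0.016],
    [0, 0, -0.023],
    [0, 0, -0.03],
  ],
  grip=[1, 1, 1, 1, 1, 1, 1, 1, 1, 1],
)

```text
time_s: 3.9
eef_pos: [0.4922, -0.0363, 0.0503]
eef_rot: [-0.0, 0.017, 1.0, 0.0]
wrist_force: [0.0, 0.1, 0.2]
opening: 0.999
grasp_force: 0.0
```

Emit:
play_rows(
  xyz=[
    [-3.5, 0, 0],
    [-7, 0, 0],
    [-10.5, 0, 0],
    [-14, 0, 0],
    [-17.5, 0, 0],
    [-21, 0, 0],
    [-24, 0, 0],
    [-26.5, 0, 0],
    [-28.5, 0, 0],
    [-29, 0, 0],
  ],
  rot=[
    [0, 0, -0.007],
    [0, 0, -0.014],
    [0, 0, -0.021],
    [0, 0, -0.028],
    [0, 0, -0.035],
    [0, 0, -0.042],
    [0, 0, -0.047],
    [0, 0, -0.05],
    [0, 0, -0.05],
    [0, 0, -0.05],
  ],
  grip=[1, 1, 1, 1, 1, 1, 1, 1, 1, 1],
)

```text
time_s: 5.15
eef_pos: [0.5211, -0.0373, 0.0503]
eef_rot: [0.0, -0.008, 1.0, -0.0]
wrist_force: [-0.8, -0.0, 0.1]
opening: 1.003
grasp_force: 0.0
```

```bash
python3 - <<'E'
from m import *
from bench import readout,vision
o=readout.get_obs();print(o['time_s'],o['eef_pos'],o['eef_rot'],o['wrist_force'])
a=[]
for n in('top','scene'):
    c=vision.camera(n);np.savez(n+'2.npz',**c);a.append(ortho(c,.034,1100))
    try: report(c,n,(.53,.62))
    except Exception as e: print(e)
cv2.imwrite('pics/o2.png',np.hstack(a)[:,:,::-1])
E
```

```text
5.15 [ 0.52109952 -0.03727751  0.05027808] [ 1.65935873e-05 -7.60132544e-03  9.99971109e-01 -1.17398930e-06] [-0.76368996 -0.00664139  0.05787502]
top line x@y=-.035 (np.float64(601.0), 'slope mrad', np.float64(-258.2)) 62 10.59
   thick (np.float64(584.9), 'slope mrad', np.float64(-514.1)) ends y [0.0745 0.0255] w 0.0138
   thin (np.float64(668.6), 'slope mrad', np.float64(-79.0)) ends y [ 0.052 -0.097] w 0.015
scene line x@y=-.035 (np.float64(576.0), 'slope mrad', np.float64(-9.6)) 57 7.54
   thick (np.float64(565.3), 'slope mrad', np.float64(230.2)) ends y [-0.054  -0.1315] w 0.0375
   thin (np.float64(665.0), 'slope mrad', np.float64(-77.1)) ends y [ 0.058  -0.1065] w 0.025
```

View pics/o2.png

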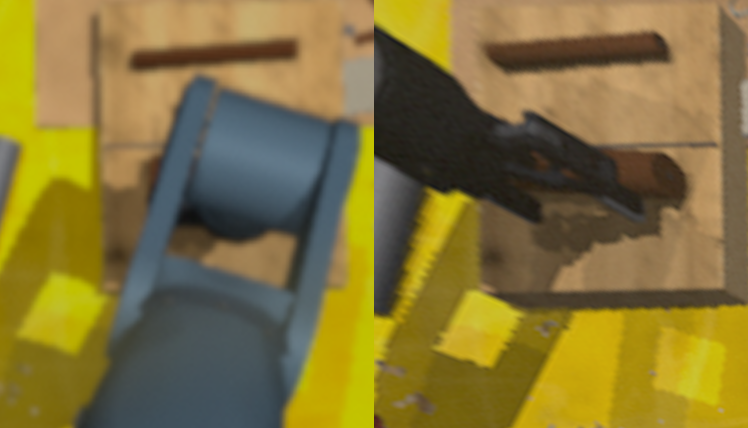

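The dowel is rolling ahead of the fingers, and the arm hides it from above. I'll push to just short of the line, slow down, then retreat to measure.

Emit:
play_rows(
  xyz=[
    [-3, 0, 0],
    [-7, 0, 0],
    [-11, 0, 0],
    [-15, 0, 0],
    [-18.5, 0, 0],
    [-22, 0, 0],
    [-25, 0, 0],
    [-27.5, 0, 0],
    [-29.5, 0, 0],
    [-31, 0, 0],
  ],
  rot=[
    [0, 0, 0],
    [0, 0, 0],
    [0, 0, 0],
    [0, 0, 0],
    [0, 0, 0],
    [0, 0, 0],
    [0, 0, 0],
    [0, 0, 0],
    [0, 0, 0],
    [0, 0, 0],
  ],
  grip=[1, 1, 1, 1, 1, 1, 1, 1, 1, 1],
)

```text
time_s: 6.5
eef_pos: [0.5521, -0.0368, 0.0503]
eef_rot: [0.0, -0.008, 1.0, -0.0]
wrist_force: [0.2, 0.1, 0.2]
opening: 1.0
grasp_force: 0.0
```

Emit:
play_rows(
  xyz=[
    [0, 0, 0],
    [5, 0, 0],
    [20, 0, 0],
    [35, 0, -20],
    [45, 30, -60],
    [45, 80, -110],
    [45, 130, -150],
    [45, 180, -170],
    [45, 230, -170],
    [45, 250, -170],
  ],
  rot=[
    [0, 0, 0],
    [0, 0, 0],
    [0, 0, 0],
    [0, 0, 0],
    [0, 0, 0],
    [0, 0, 0],
    [0, 0, 0],
    [0, 0, 0],
    [0, 0, 0],
    [0, 0, 0],
  ],
  grip=[1, 1, 1, 1, 1, 1, 1, 1, 1, 1],
)

```text
time_s: 7.75
eef_pos: [0.5024, 0.2148, 0.2206]
eef_rot: [0.0, -0.009, 1.0, 0.0]
wrist_force: [0.0, 1.3, -0.4]
opening: 0.998
grasp_force: 0.0
```

```bash
python3 - <<'E'
from m import *
from bench import readout,vision
o=readout.get_obs();print(o['time_s'],o['eef_pos'],o['eef_rot'],o['wrist_force'])
a=[]
for n in('top','scene'):
    c=vision.camera(n);np.savez(n+'3.npz',**c);a.append(ortho(c,.034,1100))
    try: report(c,n,(.53,.63))
    except Exception as e: print(e)
    fit(c,.041,n)
cv2.imwrite('pics/o3.png',np.hstack(a)[:,:,::-1])
E
```

```text
7.75 [0.50241569 0.21477283 0.22063039] [ 2.80144668e-04 -9.03815007e-03  9.99959102e-01  1.67899624e-04] [ 0.01175028  1.25357575 -0.37768841]
top line x@y=-.035 (np.float64(575.9), 'slope mrad', np.float64(70.5)) 71 0.53
   thick (np.float64(583.9), 'slope mrad', np.float64(58.5)) ends y [ 0.0415 -0.117 ] w 0.036
   thin (np.float64(668.6), 'slope mrad', np.float64(-79.0)) ends y [ 0.0515 -0.097 ] w 0.015
top c 0.6708 -0.0253 size 0.02 0.149 dir of length deg 94.6 z 0.06 274 rgb [101.  69.  40.]
top c 0.586 -0.044 size 0.149 0.035 dir of length deg 86.4 z 0.075 581 rgb [94. 59. 33.]
scene line x@y=-.035 (np.float64(578.1), 'slope mrad', np.float64(66.7)) 64 0.4
   thick (np.float64(580.2), 'slope mrad', np.float64(69.9)) ends y [ 0.05  -0.136] w 0.0495
   thin (np.float64(665.1), 'slope mrad', np.float64(-77.3)) ends y [ 0.059  -0.1075] w 0.026
scene c 0.6635 -0.0255 size 0.019 0.149 dir of length deg 93.4 z 0.0516 266 rgb [77. 55. 34.]
scene c 0.58 -0.0421 size 0.153 0.034 dir of length deg 87.8 z 0.07 696 rgb [79. 56. 34.]
```

View pics/o3.png

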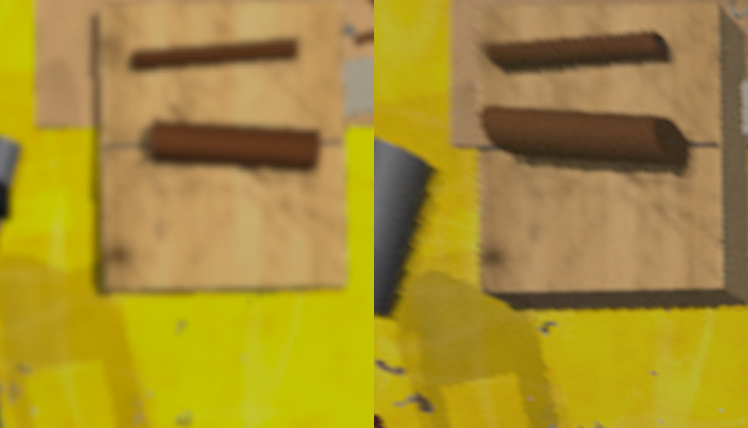

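The picture shows the dowel just short of the line: its right end is about 11 mm short and its left end is on the line (about 4° skew). A one-sided push rolls it but won't turn it. So I'll straddle it with the open fingers on opposite sides, fingers diagonal to the dowel, and turn the tool. That will centre and align it while it stays on the board.

```bash
python3 - <<'E'
from m import *
from bench import readout
o=readout.get_obs();print(o['q'])
for t in(58,42):goal(o,.588,-.04,.05,np.tan(np.radians(t)))
E
```

```text
[ 1.84908826e-01  1.46383621e-01  1.71039003e+00  2.04772250e-05
  1.28564819e+00 -1.40387370e+00]
shift [ -81.2 -255.3  169.8] rot [-5.0000e-04 -7.0000e-04  1.0303e+00]
shift [ -81.2 -255.3  169.8] rot [-4.00e-04 -7.00e-04  7.51e-01]
```

Emit:
play_rows(
  xyz=[
    [-10, -20, 0],
    [-20, -55, 0],
    [-32, -90, 0],
    [-44, -125, 0],
    [-55, -160, 0],
    [-65, -195, 0],
    [-75, -225, 0],
    [-80, -245, 0],
    [-81, -254, 20],
    [-81, -254, 40],
  ],
  rot=[
    [0, 0, 0.08],
    [0, 0, 0.2],
    [0, 0, 0.34],
    [0, 0, 0.48],
    [0, 0, 0.62],
    [0, 0, 0.76],
    [0, 0, 0.9],
    [0, 0, 1.0],
    [0, 0, 1.03],
    [0, 0, 1.03],
  ],
  grip=[1, 1, 1, 1, 1, 1, 1, 1, 1, 1],
)

```text
time_s: 9.1
eef_pos: [0.587, -0.0417, 0.1781]
eef_rot: [-0.001, 0.486, 0.874, -0.0]
wrist_force: [0.6, -0.6, -0.4]
opening: 1.003
grasp_force: 0.0
```

```bash
python3 - <<'E'
from m import *
from bench import readout
o=readout.get_obs();print(o['time_s'],o['eef_pos'],o['q'])
goal(o,.588,-.04,.05,np.tan(np.radians(58)))
E
```

```text
9.1 [ 0.5870059  -0.04167871  0.17814001] [-2.72273689e-01  2.83809553e-01  1.63543068e+00 -2.99641171e-04
  1.22402260e+00 -8.27138491e-01]
shift [  0.8   1.9 128.1] rot [-0.0013 -0.001  -0.0035]
```

Emit:
play_rows(
  xyz=[
    [2.4, -0.6, 15],
    [2.4, -0.6, 40],
    [2.4, -0.6, 65],
    [2.4, -0.6, 85],
    [2.4, -0.6, 100],
    [2.4, -0.6, 110],
    [2.4, -0.6, 118],
    [2.4, -0.6, 124],
    [2.4, -0.6, 128],
    [2.4, -0.6, 128],
  ],
  rot=[
    [0, 0, 0],
    [0, 0, 0],
    [0, 0, 0],
    [0, 0, 0],
    [0, 0, 0],
    [0, 0, 0],
    [0, 0, 0],
    [0, 0, 0],
    [0, 0, 0],
    [0, 0, 0],
  ],
  grip=[1, 1, 1, 1, 1, 1, 1, 1, 1, 1],
)

```text
time_s: 10.35
eef_pos: [0.5863, -0.0386, 0.0522]
eef_rot: [-0.0, 0.486, 0.874, -0.0]
wrist_force: [0.1, 0.4, 0.5]
opening: 1.002
grasp_force: 0.0
```

```bash
python3 - <<'E'
from m import *
from bench import readout,vision
o=readout.get_obs();print(o['time_s'],o['eef_pos'],o['wrist_force'])
for t in(58,48,42):goal(o,.588,-.04,.05,np.tan(np.radians(t)))
c=vision.camera('scene');cv2.imwrite('pics/s4.png',cv2.resize(c['color'][120:300,160:400],None,fx=3,fy=3)[:,:,::-1])
E
```

```text
10.35 [ 0.58625196 -0.0385583   0.05223473] [0.11863961 0.44510346 0.54820638]
shift [-2.1  0.7  2.2] rot [-0.0001 -0.0001 -0.0025]
shift [-2.1  0.7  2.2] rot [-1.000e-04 -1.000e-04 -1.771e-01]
shift [-2.1  0.7  2.2] rot [-0.000e+00 -1.000e-04 -2.818e-01]
```

View pics/s4.png

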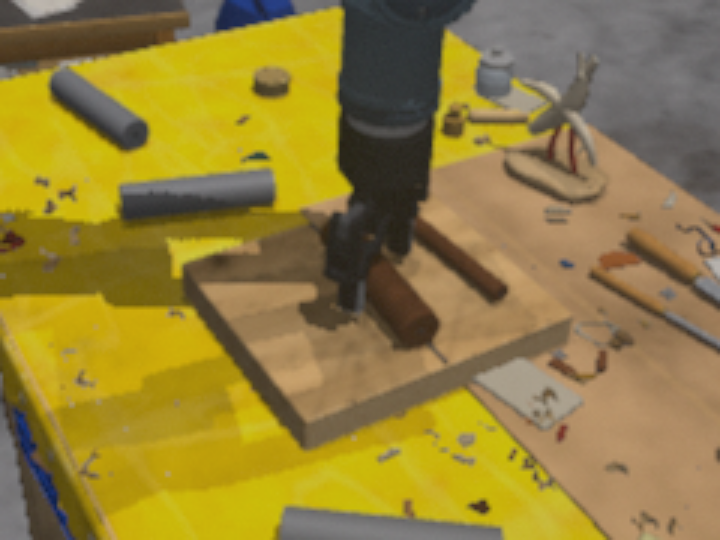

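The near finger stands before the dowel (350,290) and the far one behind it (400,230), clear of the thin dowel. Now a slow centring turn.

Emit:
play_rows(
  xyz=[
    [-0.5, 0.2, 1],
    [-1, 0.4, 2],
    [-1.5, 0.6, 2],
    [-2.1, 0.7, 2],
    [-2.1, 0.7, 2],
    [-2.1, 0.7, 2],
    [-2.1, 0.7, 2],
    [-2.1, 0.7, 2],
    [-2.1, 0.7, 2],
    [-2.1, 0.7, 2],
  ],
  rot=[
    [0, 0, -0.03],
    [0, 0, -0.06],
    [0, 0, -0.09],
    [0, 0, -0.12],
    [0, 0, -0.15],
    [0, 0, -0.18],
    [0, 0, -0.21],
    [0, 0, -0.24],
    [0, 0, -0.27],
    [0, 0, -0.295],
  ],
  grip=[1, 1, 1, 1, 1, 1, 1, 1, 1, 1],
)

```text
time_s: 11.65
eef_pos: [0.588, -0.04, 0.0503]
eef_rot: [-0.0, 0.351, 0.936, -0.0]
wrist_force: [0.3, -0.3, -0.6]
opening: 1.004
grasp_force: 0.1
```

Emit:
play_rows(
  xyz=[
    [0, 0, 0],
    [0, 0, 0],
    [0, 0, 0],
    [0, 0, 0],
    [0, 0, 0],
    [0, 0, 0],
    [0, 0, 0],
    [0, 0, 0],
    [0, 0, 0],
    [0, 0, 0],
  ],
  rot=[
    [0, 0, -0.01],
    [0, 0, -0.02],
    [0, 0, -0.03],
    [0, 0, -0.04],
    [0, 0, -0.05],
    [0, 0, -0.055],
    [0, 0, -0.06],
    [0, 0, -0.06],
    [0, 0, -0.06],
    [0, 0, -0.06],
  ],
  grip=[1, 1, 1, 1, 1, 1, 1, 1, 1, 1],
)

```text
time_s: 12.9
eef_pos: [0.588, -0.0399, 0.0503]
eef_rot: [0.0, 0.324, 0.946, -0.0]
wrist_force: [0.5, 0.0, -0.4]
opening: 1.0
grasp_force: 0.1
```

```bash
python3 - <<'E'
from m import *
from bench import readout,vision
o=readout.get_obs();print(o['time_s'],o['eef_pos'],o['wrist_force'],o['torque'])
R_=Ro.from_quat(np.roll(o['eef_rot'],-1)).as_matrix();print('theta',np.degrees(np.arctan2(R_[0,1],R_[1,1])))
a=[]
for n in('top','scene'):
    c=vision.camera(n);np.savez(n+'5.npz',**c);a.append(ortho(c,.052,1100))
cv2.imwrite('pics/o5.png',np.hstack(a)[:,:,::-1])
E
```

```text
12.9 [ 0.58796949 -0.03994988  0.05029439] [ 0.45583894  0.01062399 -0.41004901] [0.01453441 0.00319134 0.03800442]
theta 37.803340584462546
```

View pics/o5.png

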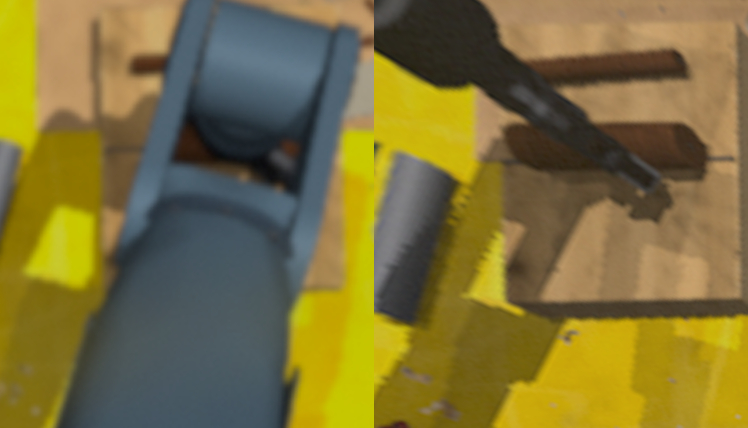

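The couple registered (0.04 N m) and the dowel looks aligned. I'll release by turning back, lift straight up and look.

Emit:
play_rows(
  xyz=[
    [0, 0, 0],
    [0, 0, 0],
    [0, 0, 0],
    [0, 0, 0],
    [0, 0, -5],
    [0, 0, -20],
    [0, 0, -45],
    [0, 0, -80],
    [0, 0, -120],
    [0, 0, -150],
  ],
  rot=[
    [0, 0, 0.02],
    [0, 0, 0.06],
    [0, 0, 0.12],
    [0, 0, 0.18],
    [0, 0, 0.2],
    [0, 0, 0.2],
    [0, 0, 0.2],
    [0, 0, 0.2],
    [0, 0, 0.2],
    [0, 0, 0.2],
  ],
  grip=[1, 1, 1, 1, 1, 1, 1, 1, 1, 1],
)

```text
time_s: 14.25
eef_pos: [0.5887, -0.0401, 0.2037]
eef_rot: [0.002, 0.416, 0.909, 0.0]
wrist_force: [0.7, 0.5, -1.0]
opening: 1.003
grasp_force: 0.0
```

Emit:
play_rows(
  xyz=[
    [15, 15, 0],
    [40, 40, 0],
    [70, 70, 0],
    [100, 100, 0],
    [130, 130, 0],
    [160, 155, 0],
    [175, 170, 0],
    [180, 175, 0],
    [180, 175, 0],
    [180, 175, 0],
  ],
  rot=[
    [0, 0, 0],
    [0, 0, 0],
    [0, 0, 0],
    [0, 0, 0],
    [0, 0, 0],
    [0, 0, 0],
    [0, 0, 0],
    [0, 0, 0],
    [0, 0, 0],
    [0, 0, 0],
  ],
  grip=[1, 1, 1, 1, 1, 1, 1, 1, 1, 1],
)

```text
time_s: 15.5
eef_pos: [0.6033, 0.2094, 0.2002]
eef_rot: [-0.0, 0.417, 0.909, -0.0]
wrist_force: [-0.5, 0.0, -0.2]
opening: 1.001
grasp_force: 0.0
```

```bash
python3 - <<'E'
from m import *
from bench import readout,vision
o=readout.get_obs();print(o['time_s'],o['eef_pos'],o['wrist_force'])
a=[]
for n in('top','scene'):
    c=vision.camera(n);np.savez(n+'6.npz',**c);a.append(ortho(c,.034,1100))
    try: report(c,n,(.54,.63))
    except Exception as e: print(e)
    fit(c,.041,n)
cv2.imwrite('pics/o6.png',np.hstack(a)[:,:,::-1])
E
```

```text
15.5 [0.60326236 0.20939889 0.20019532] [-0.48110771  0.00697768 -0.18059527]
top line x@y=-.035 (np.float64(579.9), 'slope mrad', np.float64(47.6)) 89 3.04
   thick (np.float64(586.5), 'slope mrad', np.float64(-10.7)) ends y [ 0.0395 -0.1165] w 0.036
   thin (np.float64(668.5), 'slope mrad', np.float64(-77.9)) ends y [ 0.0515 -0.0965] w 0.0145
top c 0.671 -0.025 size 0.021 0.149 dir of length deg 93.9 z 0.0572 276 rgb [105.  72.  42.]
top c 0.5896 -0.0444 size 0.036 0.149 dir of length deg 90.5 z 0.0764 577 rgb [97. 61. 34.]
scene line x@y=-.035 (np.float64(582.0), 'slope mrad', np.float64(2.8)) 65 0.53
   thick (np.float64(582.5), 'slope mrad', np.float64(4.4)) ends y [ 0.05  -0.136] w 0.0515
   thin (np.float64(665.1), 'slope mrad', np.float64(-78.5)) ends y [ 0.059  -0.1075] w 0.026
scene c 0.6642 -0.0257 size 0.019 0.151 dir of length deg 94.6 z 0.0524 271 rgb [77. 54. 34.]
scene c 0.5842 -0.0426 size 0.037 0.152 dir of length deg 91.1 z 0.0706 719 rgb [80. 56. 34.]
```

View pics/o6.png

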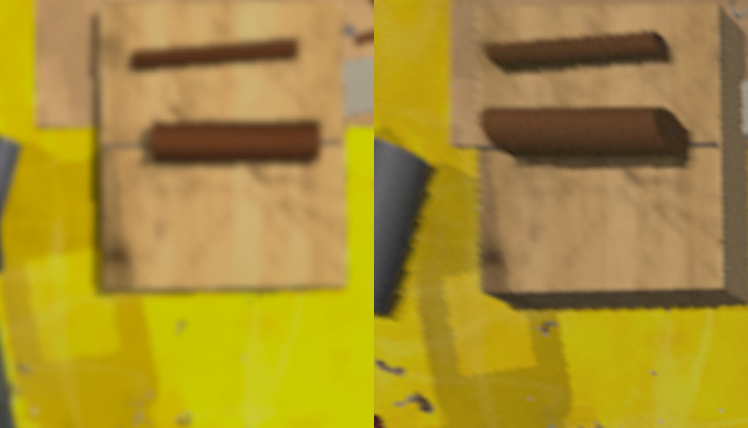

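```bash
python3 - <<'E'
from m import *
for k in('','6'):
  for n,off in(('top',18.3),('scene',22.2)):
    c=dict(np.load(n+k+'.npz'));o=cv2.GaussianBlur(ortho(c,.052,S),(5,5),0)[...,0].astype(float)
    sl=-.0107 if k else .063
    ys=np.arange(-.095,.02,.001); xc=.5865 if k else .505
    out=[]
    prof=[]
    for y in ys:
        u=int((R[3]-y)*S); x=xc+sl*(y+.035)+np.arange(-.04,.0401,.0005)
        prof.append(o[((R[1]-x)*S).round().astype(int),u])
    p=np.median(prof,0); g=np.gradient(p); d=np.arange(-40,40.1,.5)
    hi=(d>8)&(d<32);lo=(d<-8)&(d>-35)
    pk=lambda m,s:(d[m]*np.clip(s*g[m],0,None)**3).sum()/(np.clip(s*g[m],0,None)**3).sum()
    f,b=pk(hi,1),pk(lo,-1)
    print(n,k,'far',f.round(2),'near',b.round(2),'axis@-.035: far-based',round(xc*1e3+f-off,1),'near-based',round(xc*1e3+b+off,1))
    print(p[::6].astype(int))
E
```

```text
top  far 19.93 near -18.31 axis@-.035: far-based 506.6 near-based 505.0
[180 182 182 182 182 179 164 132  95  73  70  76  82  87  90  91  89  84
  81  94 128 161 178 181 180 180 178]
scene  far 20.65 near -27.29 axis@-.035: far-based 503.4 near-based 499.9
[174 174 174 172 136  86  73  55  50  58  66  71  78  83  86  89  90  92
  90  84 112 159 168 164 164 164 163]
top 6 far 20.22 near -19.36 axis@-.035: far-based 588.4 near-based 585.4
[197 195 193 192 193 194 168 126  86  68  71  81  90  98 102 104 101  95
  91 104 141 179 199 204 205 205 205]
scene 6 far 22.58 near -30.84 axis@-.035: far-based 586.9 near-based 577.9
[167 168 162 123  85  76  66  55  56  63  69  75  80  86  90  94  97  99
  98  95  99 141 174 177 175 175 175]
```

The clean far-edge fit puts the dowel axis 0.4–0.8 mm from the line in both cameras, with about 4 mrad of skew. The thin dowel hasn't moved and the arm is clear, so I'm handing in.

```bash
python3 -c "
from bench import ctrl
print(ctrl.hand_in())"
```

```text
the job is handed in; nothing more can be done
None
```

The thick dowel was rolled across the board and handed in lying along the line, within about 1 mm and 0.3° by the cameras; a tool turn against both sides fixed a 4° skew, the thin dowel did not move, and it took about 15.5 s.

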